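# Clear the watering tray and hold the flush timer at its third click

## Task

The watering tray on the ladder stand is about to be flushed: first clear the two chunks of bark and the broken piece of pot off the tray into the compost caddy, leaving the caddy upright. Then turn the timer's dial clockwise against its spring past the first two clicks to the third (the mark with three dots), without letting it run on to the fourth, and finish while still holding it there, because it springs back when released. Leave the pot in the tray, the collar and all the other things standing where they are.

Things in the scene. Friction and masses are not known exactly. Their poses are not given: they have to be found in the camera images.
- dial (a joint): turning angle of the timer's dial in rad: 0 at home (pointer at the single white dash), growing clockwise seen from above. Clicks at 0.4 (one dot), 0.8 (two dots), 1.2 (three dots) and 1.6 (four dots), end stop at 1.75. A return spring drives it home through all the clicks as soon as it is let go: 0.09 N m at home, 0.18 N m at the third click
- knob (a point): point on the dial's vertical axis, inside the grip bar of its knob, 14 mm below the bar's top and 14 mm above the dial's disc; its x axis shows where the pointer shows now and turns with the dial. The upright bar is 56 mm long (along x), 15 mm thick (y), 28 mm high. Each click adds up to 0.06 N m (0.1 rad past a click) or takes away as much (0.1 rad before the next)
- timer: grey plastic timer fixed on the middle rung, which place along it varies: housing 118 x 112 x 40 mm, round scale plate on it, black dial 80 mm across. Origin under its centre, on the dial's axis; the dial's disc ends 54 mm and the knob 82 mm above it. From its x axis the home mark lies at +0.8 rad, the three dots at -0.4 rad. A spout reaches 128 mm along its -y over the tray, a stub 75 mm along +x
- tray: grey plastic watering tray fixed on the lowest rung, 420 x 290 mm, rim 18 mm high, floor 4 mm thick (its top 54 mm above the bench); origin under its centre, x along its long side
- stand: bamboo ladder stand fixed on the bench, three slatted rungs 450 mm long (along its own x, from -190 to +260 mm) climbing to the left: lowest rung 50 mm high (y -165 to 155 mm), middle 120 mm (y 165 to 325), top 190 mm (y 345 to 515). Origin on the bench; two leaning poles run along its near and far ends, rising from the bench at y = -200 mm to 226 mm high at y = 550 mm
- caddy: white open compost caddy standing loose on the bench to the right of the stand, 170 mm along its own x, 150 mm along y, 125 mm high, walls 4 mm, 0.8 kg, a thin bail handle hangs down its -y side; origin under its centre
- bark_long: long chunk of dark bark, 48 mm along its own x by 28 mm along y, 26 mm high, 25 g, loose on the tray floor; origin at the centre of its underside. Its long sides (28 mm apart) are flat and upright
- bark_short: short chunk of dark bark, 47 mm along its own x (its main lump reaches from -18 to +18 mm, a lower snout to +29 mm) by 30 mm along y, 24 mm high, 22 g, loose on the tray floor; origin at the centre of the main lump's underside. Its sides 30 mm apart along y are flat and upright
- pot_shard: broken piece of a terracotta pot's rim, 50 mm along its own x (a corner sticks out to +38 mm) by 32 mm along y, 24 mm high along its +y edge and 12 mm high along its -y edge, 45 g, loose on the tray floor; origin at the centre of its underside. Its sides 32 mm apart along y are flat and upright
- stoneware_pot: speckled pale stoneware plant pot with a small succulent, 96 mm across, 82 mm high (plant to about 105 mm), standing in the far left part of the tray; loose; origin under its centre. Leave it alone
- plant_collar: flat grey silicone plant collar, a ring 100 mm across outside, 60 mm inside, 14 mm high, lying on the middle rung beside the timer; loose; origin under its centre. Leave it alone
- watering_can: aluminium watering can, body 110 mm across, about 165 mm high with its handle, spout along its own +x, on the top rung; origin under its centre. Leave it alone
- cloche: clear glass cloche, a dome 128 mm across and 176 mm high with a knob, on the top rung; origin under its centre. Leave it alone
- terracotta_pot: empty terracotta pot, 84 mm across, 78 mm high, on the bench right of the stand and beyond the caddy; origin under its centre. Leave it alone
- trowel: hand trowel 280 mm long with a wooden handle, lying flat on the bench at the right; origin under its middle, blade along its own +x. Leave it alone
- mister: clear spray bottle 72 mm across, 191 mm high, on the bench at the far right; origin under its centre. Leave it alone

How it is judged:
On the way, in this order (a step that is already met when the one before it is completed fails the run):
1. the two chunks of bark and the piece of pot lie in the upright caddy, let go (x of bark_long in the frame of caddy between -0.083 and 0.083 m and y of bark_long in the frame of caddy between -0.073 and 0.073 m and z of bark_long in the frame of caddy between -0.005 and 0.1 m and x of bark_short in the frame of caddy between -0.083 and 0.083 m and y of bark_short in the frame of caddy between -0.073 and 0.073 m and z of bark_short in the frame of caddy between -0.005 and 0.1 m and x of pot_shard in the frame of caddy between -0.083 and 0.083 m and y of pot_shard in the frame of caddy between -0.073 and 0.073 m and z of pot_shard in the frame of caddy between -0.005 and 0.1 m and angle between caddy's own z axis and vertical below 0.2 rad and contact force between the fingers and bark_long below 0.1 N and contact force between the fingers and bark_short below 0.1 N and contact force between the fingers and pot_shard below 0.1 N), for 0.3 s.
2. the fingers hold the dial at its third click (1.06 to 1.34 rad) (value of joint dial between 1.06 and 1.34 rad and contact force between the fingers and timer above 1 N), for 0.6 s.
At the end, for the whole second after the job is handed in: The dial is held by the fingers at its third click (joint between 1.06 and 1.34 rad, fingers pressing on it with more than 1 N) through the last second; bark_long, bark_short and pot_shard lie inside the caddy, which stands upright (within 0.2 rad) (all of step 2 and x of bark_long in the frame of caddy between -0.083 and 0.083 m and y of bark_long in the frame of caddy between -0.073 and 0.073 m and z of bark_long in the frame of caddy between -0.005 and 0.1 m and x of bark_short in the frame of caddy between -0.083 and 0.083 m and y of bark_short in the frame of caddy between -0.073 and 0.073 m and z of bark_short in the frame of caddy between -0.005 and 0.1 m and x of pot_shard in the frame of caddy between -0.083 and 0.083 m and y of pot_shard in the frame of caddy between -0.073 and 0.073 m and z of pot_shard in the frame of caddy between -0.005 and 0.1 m and angle between caddy's own z axis and vertical below 0.2 rad); the arm keeps its last pose, push and grip.
It fails at once if the dial ran on to the fourth click (beyond 1.5 rad) (value of joint dial above 1.5 rad).
It fails at once if the caddy was tipped by more than 0.5 rad (angle between caddy's own z axis and vertical above 0.5 rad).
It fails at once if one of the things to be left alone was moved by more than 30 mm or tipped by more than 0.35 rad (distance of any of stoneware_pot, plant_collar, watering_can, cloche, terracotta_pot, trowel, mister from where it was at the start of the episode above 0.03 m or angle between any of stoneware_pot, plant_collar, watering_can, cloche, terracotta_pot, trowel, mister's own z axis and vertical above 0.35 rad).
It also fails if it takes over 70 s, if anything falls off the work surface, if the arm or the gripper's body presses on something with over 40 N, if the wrist force passes 120 N, or if a joint passes its speed limit or range.

## Robot

A 7-joint arm with a two-finger parallel gripper is mounted at the origin on the work surface. World frame = base frame: x ahead of the robot, y to its left, z up, the work surface at z = 0. Lengths are in m, angles in rad, forces in N, time in s.
With the tool pointing down it reaches from about 0.425 to 0.875 m from the base axis. Payload 4.7 kg.
Tool frame: the origin (TCP) lies midway between the tips of the shut fingers; the grasp point (between the pads) lies 19 mm behind it; z points along the fingers, y is the line along which they close (so a half turn about z gives the same grasp; the last joint's range is limited). The gripper opens to 87 mm and grips with 3 to 60 N. Pads are 19 mm wide; open, the fingers measure 117 mm over their backs; the gripper's body (75 mm by 190 mm) begins 51 mm behind the grasp point.
Start: joints at [0.014, 0.321, -0.07, 1.45, 0.023, 1.371, -0.057], TCP at [0.65, -0, 0.223] pointing down, gripper open.
Joint ranges: [-2.86, 2.86], [-0.3, 2.09], [-1.38, 1.24], [0.06, 2.45], [-1.56, 4.7], [0.09, 2.05], [-2.69, 2.69]. Speed limits (rad/s): [2.57, 2.57, 3.14, 3.14, 3.14, 3.14, 3.14].

## Interface

Orientations are given as a rotation vector (axis times angle).
In Python, from bench import ctrl gives the robot as it stands. The module is installed in compiled form; this text tells all that it offers.
- The arm moves only by the shell command python3 -m handwheel 'ROWS' [FORCE]. ROWS is JSON, a list of rows, each a list of 7 numbers: the finger opening in m, from 0 to 0.087, then the shift along the tool's x, y, z in m, then the turn, a rotation vector about the tool's x, y, z in degrees. A call has 1 to 12 rows; each row shifts and turns the commanded pose from where the row before left it, along the tool's axes as they then stand; what a row does not reach is not made up. A row lasts 1/8 s, in which the tool goes at most 62.5 mm and 10.7 degrees, less where a joint would pass 70% of its speed; a pose out of reach is approached as far as the arm can. A call is refused whole if a number of a shift passes 0.0625 or a number of a turn 10.7, either way. A call with a gripper value outside its range is refused whole. The fingers move at their own pace and stop on an object; FORCE is the grip in N (left out, the last holds). Time passes only in rows, so rows that do not move let the fingers close. It gives the time, the measured TCP pose, the force, the opening and the grip force at its end, in the units of the state.
- ctrl.get_state(): the state, without advancing time (a new reading comes with each control period).
- ctrl.get_image(name): name is "scene" or "side" or "wrist"; returns (picture, depth): 400x640x3 uint8, blue, green, red; 400x640 float32, m along the optical axis (not along the pixel's ray), 0 where there is no reading.
- ctrl.camera_info(name): a dict with "intrinsics" (3x3 intrinsics, pixels), "R" (3x3) and "t" (3): a world point X has camera coordinates R X + t. Camera axes: x right, y down, z forward; pixel columns grow to the right and rows downward; lengths in m; the calibration is good to about 2 mm. A picture is of the moment at which its call begins: read the wrist's pose just before it. camera_info takes no time and is no camera call; for the wrist camera it gives the pose at the moment of the call.
- ctrl.close_job(): hands the job in; it is judged then, once.
The state is a dict: "time": time; "joint_positions": joint angles; "qd": joint speeds; "joint_torque": joint torques, N m; "position": TCP position; "tool_rot": TCP orientation; "ft_force": force on the tool from outside, world axes, zero at the start; "torque": the same for the moment, N m; "grip_width": opening from 0.0 (shut) to 1.0 (fully open); "grip_force": force on a finger pad.
Only numpy, scipy, OpenCV 4.12 (cv2) and the standard library are available. Lean on these libraries where they do the work, as an engineer would, in place of code of your own. Each camera call takes 0.05 s, during which the arm holds its last target. There are 200 camera calls.

## Working session

There is one attempt and no reset: what is moved stays moved. The work goes in short steps, Python scripts to look and compute and a shell command to move; the robot and the scene stay as the last step left them, time stands still between calls to the robot, and variables do not carry over. Pictures are saved under pics/ and viewed, at most 10 in all, crops included, and the job is handed in when it is done.

```bash
mkdir -p pics; cat > h.py <<'E'
import numpy as np, cv2
from bench import ctrl
from scipy.spatial.transform import Rotation as Rn
def grab(n):
    info=ctrl.camera_info(n); im,d=ctrl.get_image(n)
    return im,d,np.array(info["intrinsics"]),np.array(info["R"]),np.array(info["t"]).ravel()
def pts(d,K,R,t):
    v,u=np.mgrid[:d.shape[0],:d.shape[1]]
    c=np.stack([(u-K[0,2])/K[0,0]*d,(v-K[1,2])/K[1,1]*d,d],-1)
    return (c-t)@R
def proj(X,K,R,t):
    c=R@np.asarray(X,float)+t; p=K@c; return p[:2]/p[2]
E
python3 - <<'E'
from h import *
s=ctrl.get_state(); print(s)
for n in("scene","side"):
    im,d,K,R,t=grab(n); cv2.imwrite(f"pics/{n}0.png",im); np.savez(f"{n}0.npz",im=im,d=d,K=K,R=R,t=t); print(n,-R.T@t,R[2],K[0,0])
E
```

```text
{'time': 0.0, 'joint_positions': array([ 0.01410776,  0.3218396 , -0.07011593,  1.45168738,  0.02261521,
        1.37081774, -0.05690578]), 'qd': array([ 2.50911675e-03,  1.95256863e-05,  2.35572521e-05,  1.38419467e-03,
        4.98916065e-04, -3.53636030e-04, -4.90053411e-04]), 'joint_torque': array([-2.58547143e-04, -4.91284704e+01, -4.03903294e-01, -3.12526345e+01,
       -6.40594075e-02,  4.37659642e-02,  1.61017233e-04]), 'position': array([ 6.49431064e-01, -4.17687096e-05,  2.21444787e-01]), 'tool_rot': array([-2.22045727, -2.22056817,  0.00229451]), 'ft_force': array([-0.0118558 ,  0.25162051,  0.2467692 ]), 'torque': array([0.02225097, 0.04568094, 0.02587936]), 'grip_force': 0.0, 'grip_width': 0.9980120646582148}
scene [ 1.27947794 -0.15021473  0.86365515] [-0.70343209  0.14560723 -0.69568803] 369.33641660185606
side [ 0.30477486 -0.86049881  0.88516506] [ 0.20870089  0.74402419 -0.63472194] 416.4620622415403
```

View pics/scene0.png

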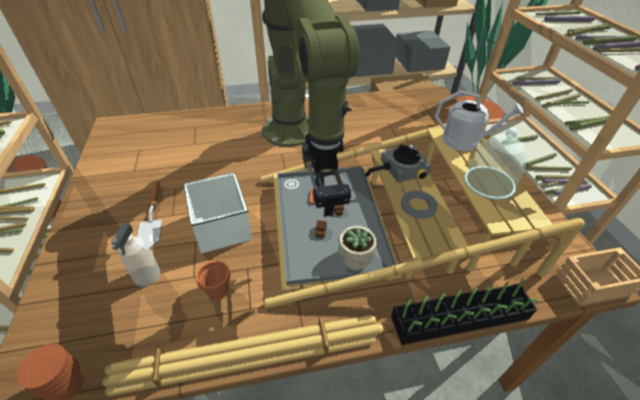

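View pics/side0.png

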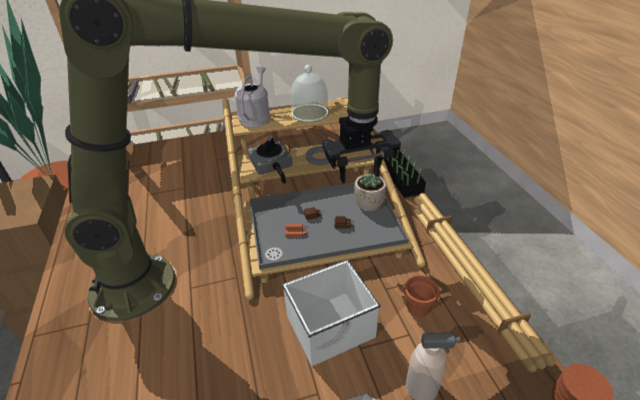

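The scene view shows the arm over the tray. The side view has the shard at about (294,231), bark at (311,213) and (343,222), the caddy at (330,300) and the timer at (268,155). Next I measure these, and take a wrist view.

```bash
python3 - <<'E'
from h import *
z=np.load("side0.npz"); im,d,K,R,t=[z[k] for k in("im","d","K","R","t")]
P=pts(d,K,R,t)
hsv=cv2.cvtColor(im,cv2.COLOR_BGR2HSV)
h,s,v=cv2.split(hsv)
m=((P[...,2]>.056)&(P[...,2]<.095)&(s>90)).astype(np.uint8); 
m2=np.zeros_like(m); m2[195:250,265:360]=m[195:250,265:360]
n,L,st,c=cv2.connectedComponentsWithStats(m2)
for i in range(1,n):
    if st[i,4]<25: continue
    Q=P[L==i]; top=Q[Q[:,2]>Q[:,2].max()-.006]
    print(st[i],np.median(im[L==i],0),Q.min(0).round(3),Q.max(0).round(3),cv2.minAreaRect(top[:,:2].astype(np.float32)*1000))
# caddy rim: points z 0.117..0.132
q=P[255:365,275:385].reshape(-1,3); q=q[(q[:,2]>.118)&(q[:,2]<.132)]
print("caddy",cv2.minAreaRect(q[:,:2].astype(np.float32)*1000),len(q))
# timer region
q=P[130:190,240:300].reshape(-1,3)
for lo,hi in((.155,.165),(.168,.178),(.195,.21)):
    k=q[(q[:,2]>lo)&(q[:,2]<hi)]; print(lo,len(k),k[:,:2].min(0) if len(k) else 0,k[:,:2].max(0) if len(k) else 0, cv2.minAreaRect(k[:,:2].astype(np.float32)*1000) if len(k)>3 else 0)
s=ctrl.get_state(); im,d,K,R,t=grab("wrist"); np.savez("wrist0.npz",im=im,d=d,K=K,R=R,t=t); cv2.imwrite("pics/wrist0.png",im); print(-R.T@t,R[2],R[0],K[0,0],s["position"])
E
```

```text
[304 208  16  11 132] [33.5 46.  68.5] [0.506 0.054 0.057] [0.551 0.085 0.08 ] ((523.8612670898438, 70.1532974243164), (30.444978713989258, 34.651390075683594), 84.81212615966797)
[335 217  16  11 152] [31.  43.  64.5] [ 0.579 -0.019  0.057] [0.626 0.016 0.082] ((597.5957641601562, 2.1734066009521484), (26.19318962097168, 26.318416595458984), 72.16838836669922)
[285 224  22  13 230] [ 54.   73.5 124. ] [ 0.431 -0.009  0.056] [0.492 0.033 0.08 ] ((461.2416687011719, 21.87914276123047), (14.402623176574707, 44.46184158325195), 70.73789978027344)
caddy ((476.88555908203125, -282.82513427734375), (176.85438537597656, 157.870361328125), 9.245923042297363) 883
0.155 354 [0.37159858 0.23721381] [0.51566303 0.41808736] ((448.86376953125, 335.8892822265625), (127.59242248535156, 185.40643310546875), 9.54956340789795)
0.168 245 [0.37252619 0.25729912] [0.5097348  0.41288339] ((434.893310546875, 333.6536560058594), (149.9485626220703, 137.3427734375), 84.9056167602539)
0.195 49 [0.43193991 0.27264565] [0.46717803 0.32365717] ((450.6366271972656, 297.7421569824219), (56.74664306640625, 15.99953556060791), 56.09457015991211)
[0.64939386 0.07758438 0.3831733 ] [-0.00125988 -0.28327669 -0.9590374 ] [ 9.99999165e-01 -6.34253620e-04 -1.12634263e-03] 277.35354370552756 [ 6.49531858e-01 -2.94215495e-05  2.21596893e-01]
```

View pics/wrist0.png

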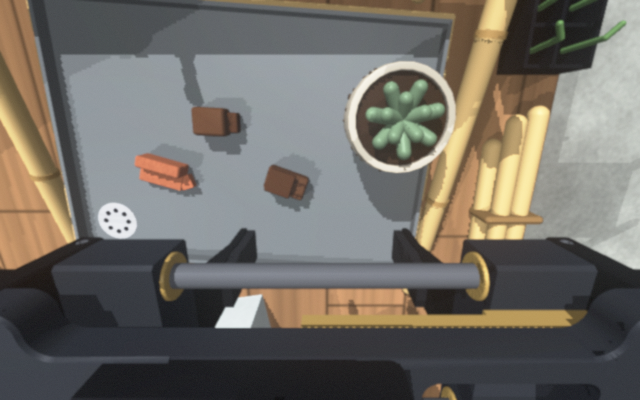

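The wrist view shows bark at (215,121) and (286,181), the shard at (166,171), the pot at (400,117) and the drain at (117,220). I'll measure the pieces from this view.

```bash
python3 - <<'E'
from h import *
z=np.load("wrist0.npz"); im,d,K,R,t=[z[k] for k in("im","d","K","R","t")]
P=pts(d,K,R,t); print("floor",np.median(P[70:100,80:150,2]))
for nm,(u0,v0,u1,v1) in dict(A=(185,100,250,145),B=(258,160,318,206),S=(128,145,202,198)).items():
    q=P[v0:v1,u0:u1]; m=(q[...,2]>.058)&(q[...,2]<.09)
    Q=q[m]; 
    for lo in (.058,.066,.073):
        k=Q[Q[:,2]>lo]; print(nm,lo,len(k),np.round(cv2.minAreaRect(k[:,:2].astype(np.float32)*1000),1).tolist() if 0 else cv2.minAreaRect(k[:,:2].astype(np.float32)*1000), k[:,2].max().round(4))
    hh=(q[...,2]*1000*m).astype(int)
    print(hh[::5,::5])
z=np.load("side0.npz"); im,d,K,R,t=[z[k] for k in("im","d","K","R","t")]
P=pts(d,K,R,t)
q=P[255:365,275:385].reshape(-1,3); q=q[(q[:,2]>.121)&(q[:,2]<.128)]
print(cv2.boxPoints(cv2.minAreaRect(q[:,:2].astype(np.float32)*1000)))
E
```

```text
floor 0.05340345388433998
A 0.058 1277 ((530.54541015625, 72.64957427978516), (29.995393753051758, 46.504554748535156), 86.88018035888672) 0.0796
A 0.066 1217 ((530.3755493164062, 72.65882873535156), (29.995393753051758, 46.16447448730469), 86.88018035888672) 0.0796
A 0.073 950 ((525.0717163085938, 73.0356674194336), (29.761411666870117, 35.323143005371094), 86.31979370117188) 0.0796
[[ 0  0  0  0  0  0  0  0  0  0  0  0  0]
 [ 0  0  0  0  0  0  0  0  0  0  0  0  0]
 [ 0  0 76 77 76 77 77 76 67  0  0  0  0]
 [ 0  0 76 77 77 78 75 76 72 68 67  0  0]
 [ 0  0 76 77 77 78 76 78 71 68 67  0  0]
 [ 0  0 77 76 77 77 79 78 72 68 69  0  0]
 [ 0  0 77 76 78 75 78 78 72 68 68  0  0]
 [ 0  0  0 74 75 75 76 76 73  0  0  0  0]
 [ 0  0  0  0  0  0  0  0  0  0  0  0  0]]
B 0.058 1097 ((603.761962890625, 4.107322692871094), (28.341808319091797, 47.94771957397461), 70.20816802978516) 0.0819
B 0.066 1039 ((603.761962890625, 4.107322692871094), (28.341808319091797, 47.94771957397461), 70.20816802978516) 0.0819
B 0.073 682 ((603.8527221679688, 4.04945182800293), (28.207117080688477, 45.381309509277344), 
[... 706 characters left out ...]
1), (14.460731506347656, 49.15034484863281), 73.15835571289062) 0.0796
[[ 0  0  0  0  0  0  0  0  0  0  0  0  0  0  0]
 [ 0  0  0  0  0  0  0  0  0  0  0  0  0  0  0]
 [ 0  0  0 67 62  0  0  0  0  0  0  0  0  0  0]
 [ 0  0 77 77 76 75 71 65 59  0  0  0  0  0  0]
 [ 0  0 76 76 76 78 77 77 75 74 67 63  0  0  0]
 [ 0  0  0 65 77 76 77 76 77 78 75 66  0  0  0]
 [ 0  0  0 64 63 66 64 65 77 77 75 65 62  0  0]
 [ 0  0  0 64 65 65 65 65 65 65 66 64 65  0  0]
 [ 0  0  0  0  0  0  0 65 64 66 65 64 63 62  0]
 [ 0  0  0  0  0  0  0  0  0  0 65 64  0  0  0]
 [ 0  0  0  0  0  0  0  0  0  0  0  0  0  0  0]]
[[ 376.92453 -219.1233 ]
 [ 402.28995 -374.94257]
 [ 576.77234 -346.53906]
 [ 551.407   -190.71979]]
```

```bash
cat >> h.py <<'E'
def plan(x,y,z,yaw):
    s=ctrl.get_state(); p=np.array(s["position"]); Rt=Rn.from_rotvec(s["tool_rot"]).as_matrix()
    cur=np.degrees(np.arctan2(Rt[1,1],Rt[0,1])); dr=-(yaw-cur)  # about tool z (down)
    dr=(dr+180)%360-180
    a=np.radians(yaw); Y=np.array([np.cos(a),np.sin(a),0]); X=np.array([-Y[1],Y[0],0]); F=np.stack([X,Y,[0,0,-1]],1)
    D=np.array([x,y,z])-p
    print("t",round(s["time"],2),"p",p.round(4),"yaw",cur.round(1),"tilt",Rt[2,:2].round(3),"F",np.round(s["ft_force"],1),"w",round(s["grip_width"]*87,1),"gf",round(s["grip_force"],1))
    print(" turn",dr.round(1)," shift in final frame mm",(F.T@D*1000).round(1)," in current frame",(Rt.T@D*1000).round(1), "q7",s["joint_positions"][6].round(2))
E
python3 - <<'E'
from h import *
plan(.604,.004,.060,70)
z=np.load("side0.npz"); P=pts(*[z[k] for k in("d","K","R","t")]).reshape(-1,3)
w=np.load("scene0.npz"); P2=pts(*[w[k] for k in("d","K","R","t")]).reshape(-1,3)
def mx(P,x0,x1,y0,y1):
    k=(P[:,0]>x0)&(P[:,0]<x1)&(P[:,1]>y0)&(P[:,1]<y1); return np.percentile(P[k,2],99).round(3) if k.sum() else None
for Q in(P,P2):
  print("heights rows x .3.. cols y 0..")
  for x in np.arange(.3,.86,.05): print(round(x,2),[mx(Q,x-.025,x+.025,y-.02,y+.02) for y in np.arange(-.2,.6,.04)])
E
```

```text
t 0.15 p [ 0.6496 -0.      0.2217] yaw 0.0 tilt [-0.    -0.001] F [ 0.1  0.4 -0.1] w 86.7 gf 0.0
 turn -70.0  shift in final frame mm [ 44.2 -11.8 161.7]  in current frame [  4.  -45.3 161.8] q7 -0.06
heights rows x .3.. cols y 0..
0.3 [np.float64(0.003), np.float64(0.025), np.float64(0.042), np.float64(0.692), np.float64(0.704), np.float64(0.086), np.float64(0.078), np.float64(0.089), np.float64(0.101), np.float64(0.112), np.float64(0.121), np.float64(0.129), np.float64(0.139), np.float64(0.148), np.float64(0.152), np.float64(0.042), np.float64(0.001), np.float64(0.002), np.float64(0.003), np.float64(0.003)]
0.35 [np.float64(0.003), np.float64(0.002), np.float64(0.05), np.float64(0.66), np.float64(0.695), np.float64(0.696), np.float64(0.068), np.float64(0.081), np.float64(0.095), np.float64(0.11), np.float64(0.12), np.float64(0.129), np.float64(0.141), np.float64(0.153), np.float64(0.163), np.float64(0.191), np.float64(0.191), np.float64(0.195), np.float64(0.207), np.float64(0.217)]
0.4 [np.float64(0.125), np.float64(0.003), np.float64(0.051), np.float64(0.068), np.float64(0.684), n
[... 7355 characters left out ...]
loat64(0.054), np.float64(0.066), np.float64(0.075), np.float64(0.086), np.float64(0.096), np.float64(0.107), np.float64(0.118), np.float64(0.128), np.float64(0.139), np.float64(0.149), np.float64(0.16), np.float64(0.188), np.float64(0.189), np.float64(0.191), np.float64(0.202), np.float64(0.21), np.float64(0.22)]
0.85 [np.float64(0.037), np.float64(0.036), np.float64(0.037), np.float64(0.036), np.float64(0.049), np.float64(0.038), np.float64(0.025), np.float64(0.002), np.float64(0.051), np.float64(0.049), np.float64(0.049), np.float64(0.049), np.float64(0.049), np.float64(0.15), np.float64(0.166), np.float64(0.179), np.float64(0.192), np.float64(0.202), np.float64(0.214), np.float64(0.222)]
```

```bash
python3 -m handwheel '[[0.087,0,0,0.01,0,0,-10],[0.087,0,0,0.01,0,0,-10],[0.087,0,0,0.01,0,0,-10],[0.087,0,0,0.01,0,0,-10],[0.087,0,0,0.01,0,0,-10],[0.087,0,0,0.01,0,0,-10],[0.087,0,0,0.01,0,0,-10],[0.087,0.044,-0.012,0,0,0,0],[0.087,0,0,0.03,0,0,0],[0.087,0,0,0,0,0,0]]' 20
python3 - <<'E'
from h import *
plan(.604,.004,.060,70)
for n in("side0","scene0"):
    z=np.load(n+".npz"); P=pts(*[z[k] for k in("d","K","R","t")]).reshape(-1,3)
    k=(P[:,0]>.42)&(P[:,0]<.54)&(P[:,1]>.11)&(P[:,1]<.22)&(P[:,2]>.126)&(P[:,2]<.17); q=P[k]
    print(n,len(q),q[np.argsort(q[:,1])][::max(1,len(q)//12)].round(3).tolist())
im,d,K,R,t=grab("wrist"); cv2.imwrite("pics/w1.png",im)
E
```

```text
time: 1.4
position: [0.6024, 0.0035, 0.1203]
tool_rot: [-0.545, -3.089, 0.002]
ft_force: [0.1, -0.2, 0.6]
grip_width: 1.0
grip_force: 0.0
t 1.4 p [0.6024 0.0035 0.1203] yaw 70.0 tilt [ 0.005 -0.002] F [ 0.1 -0.2  0.6] w 87.0 gf 0.0
 turn -0.0  shift in final frame mm [-1.3  1.  60.3]  in current frame [-1.6  1.1 60.3] q7 1.11
side0 71 [[0.472, 0.166, 0.132], [0.464, 0.17, 0.139], [0.474, 0.172, 0.135], [0.471, 0.173, 0.131], [0.465, 0.175, 0.138], [0.469, 0.177, 0.144], [0.47, 0.18, 0.149], [0.461, 0.182, 0.146], [0.466, 0.188, 0.148], [0.46, 0.193, 0.143], [0.459, 0.2, 0.149], [0.459, 0.203, 0.144], [0.457, 0.207, 0.149], [0.459, 0.216, 0.147], [0.469, 0.219, 0.146]]
scene0 89 [[0.476, 0.166, 0.126], [0.479, 0.171, 0.128], [0.478, 0.174, 0.135], [0.475, 0.177, 0.144], [0.477, 0.179, 0.145], [0.475, 0.182, 0.151], [0.471, 0.187, 0.15], [0.473, 0.194, 0.14], [0.476, 0.196, 0.141], [0.472, 0.202, 0.149], [0.467, 0.208, 0.148], [0.472, 0.213, 0.143], [0.468, 0.217, 0.147]]
```

View pics/w1.png

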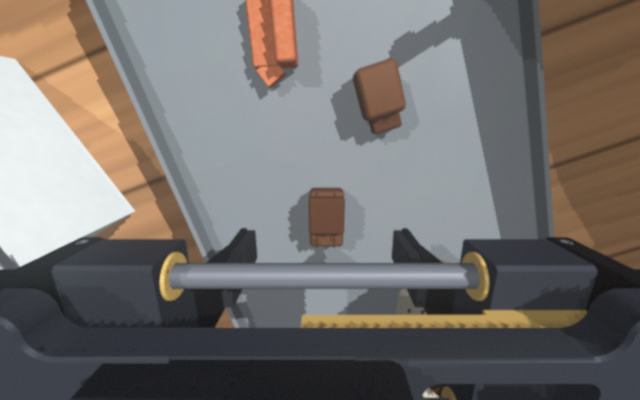

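Bark_long at (326,217) is square to the fingers and midway between them (245 and 405), so I go down and grasp it.

```bash
python3 -m handwheel '[[0.087,-0.001,0.001,0.03,0,0,0],[0.087,0,0,0.03,0,0,0],[0.087,0,0,0,0,0,0],[0.02,0,0,0,0,0,0],[0.02,0,0,0,0,0,0],[0.02,0,0,0,0,0,0],[0.02,0,0,0,0,0,0],[0.02,0,0,-0.04,0,0,0],[0.02,0,0,-0.06,0,0,0],[0.02,0,0,0,0,0,0]]' 20
python3 - <<'E'
from h import *
a=np.radians(9.25); 
for o in(.035,0,-.035): print(np.round([.477+o*np.cos(a),-.283+o*np.sin(a)],3))
plan(.5115,-.277,.16,99)
plan(.5115,-.277,.16,70)
E
```

```text
time: 2.7
position: [0.6096, 0.0046, 0.1687]
tool_rot: [0.544, 3.083, 0.003]
ft_force: [1.1, -0.5, -0.5]
grip_width: 0.295
grip_force: 0.0
[ 0.512 -0.277]
[ 0.477 -0.283]
[ 0.442 -0.289]
t 2.7 p [0.6096 0.0046 0.1687] yaw 70.0 tilt [-0.01   0.004] F [ 1.1 -0.5 -0.5] w 25.7 gf 0.0
 turn -29.0  shift in final frame mm [ 141.  -262.8    8.7]  in current frame [  -4.1 -298.2    7.7] q7 1.12
t 2.7 p [0.6096 0.0046 0.1687] yaw 70.0 tilt [-0.01   0.004] F [ 1.1 -0.5 -0.5] w 25.7 gf 0.0
 turn -0.0  shift in final frame mm [  -4.1 -298.2    8.7]  in current frame [  -4.1 -298.2    7.7] q7 1.12
```

```bash
python3 -m handwheel '[[0.02,0,0,0,0,0,0],[0.02,0,0,0,0,0,0]]' 20
python3 - <<'E'
from h import *
plan(.5115,-.277,.16,70)
im,d,K,R,t=grab("wrist"); cv2.imwrite("pics/w2.png",im)
E
```

```text
time: 2.95
position: [0.6047, 0.0043, 0.1608]
tool_rot: [-0.545, -3.091, 0.001]
ft_force: [0.6, -0.2, 0.2]
grip_width: 0.235
grip_force: 0.0
t 2.95 p [0.6047 0.0043 0.1608] yaw 70.0 tilt [ 0.003 -0.001] F [ 0.6 -0.2  0.2] w 20.5 gf 0.0
 turn 0.0  shift in final frame mm [  -8.6 -296.2    0.8]  in current frame [  -8.6 -296.2    1.1] q7 1.12
```

View pics/w2.png

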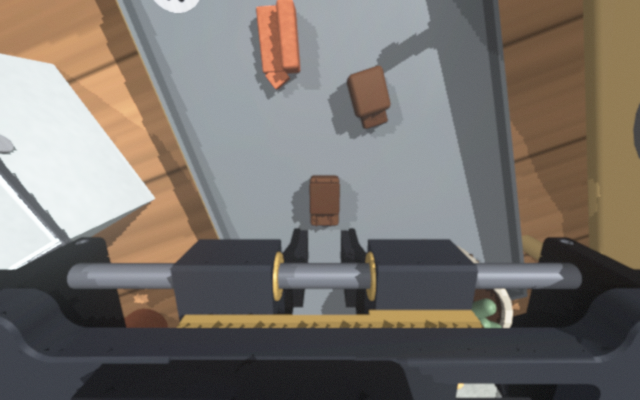

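The bark is still on the tray at (325,200). The fingers are slow, about 65 mm/s, and had not closed before the lift. I retry with a smaller opening and a longer wait.

```bash
python3 -m handwheel '[[0.055,0,0,0,0,0,0],[0.055,0,0,0.02,0,0,0],[0.055,0,0,0.02,0,0,0],[0.055,0,0,0,0,0,0],[0.055,0,0,0.03,0,0,0],[0.055,0,0,0.03,0,0,0],[0.055,0,0,0,0,0,0],[0.02,0,0,0,0,0,0],[0.02,0,0,0,0,0,0],[0.02,0,0,0,0,0,0],[0.02,0,0,0,0,0,0],[0.02,0,0,0,0,0,0]]' 20
python3 -m handwheel '[[0.02,0,0,0,0,0,0],[0.02,0,0,0,0,0,0]]' 20
```

```text
time: 4.5
position: [0.6065, 0.0043, 0.0636]
tool_rot: [0.545, 3.092, 0.0]
ft_force: [-0.9, 0.1, 4.9]
grip_width: 0.318
grip_force: 20.0
time: 4.75
position: [0.6065, 0.0043, 0.0635]
tool_rot: [0.545, 3.092, 0.0]
ft_force: [-0.9, 0.3, 6.0]
grip_width: 0.317
grip_force: 20.0
```

```bash
python3 -m handwheel '[[0.02,0,0,-0.05,0,0,0],[0.02,0,0,-0.05,0,0,0],[0.02,0,-0.05,0,0,0,0],[0.02,0,-0.05,0,0,0,0],[0.02,0,-0.05,0,0,0,0],[0.02,0,-0.05,0,0,0,0],[0.02,-0.008,-0.05,0,0,0,0],[0.02,0,-0.046,0,0,0,0],[0.02,0,0,0,0,0,0],[0.02,0,0,0,0,0,0]]' 20
python3 - <<'E'
from h import *
plan(.5115,-.277,.09,70)
E
```

```text
time: 6.0
position: [0.5122, -0.2756, 0.1621]
tool_rot: [-0.545, -3.093, -0.002]
ft_force: [0.2, -0.0, -0.6]
grip_width: 0.319
grip_force: 20.0
t 6.0 p [ 0.5122 -0.2756  0.1621] yaw 70.0 tilt [0.001 0.001] F [ 0.2 -0.  -0.6] w 27.8 gf 20.0
 turn 0.0  shift in final frame mm [ 0.2 -1.5 72.1]  in current frame [ 0.1 -1.6 72.1] q7 1.66
```

```bash
python3 -m handwheel '[[0.02,0,0,0.035,0,0,0],[0.02,0,0,0.035,0,0,0],[0.055,0,0,0,0,0,0],[0.055,0,0,0,0,0,0],[0.055,0,0,0,0,0,0],[0.055,0,0,0,0,0,0],[0.055,0,0,-0.035,0,0,-8.5],[0.055,0,0,-0.035,0,0,-8.5],[0.055,0,0,0,0,0,0]]' 20
python3 - <<'E'
from h import *
plan(.5265,.073,.12,87)
E
```

```text
time: 7.12
position: [0.5144, -0.2777, 0.1667]
tool_rot: [0.082, 3.134, -0.005]
ft_force: [0.7, 0.6, -0.8]
grip_width: 0.631
grip_force: 0.0
t 7.12 p [ 0.5144 -0.2777  0.1667] yaw 87.0 tilt [-0.007 -0.003] F [ 0.7  0.6 -0.8] w 54.9 gf 0.0
 turn 0.0  shift in final frame mm [  6.2 350.9  46.7]  in current frame [  6.5 351.   45.6] q7 1.95
```

```bash
python3 -m handwheel '[[0.055,0,0.058,0,0,0,0],[0.055,0,0.058,0,0,0,0],[0.055,0.004,0.058,0,0,0,0],[0.055,0,0.058,0,0,0,0],[0.055,0,0.058,0,0,0,0],[0.055,0,0.058,0,0,0,0],[0.055,0,0,0.02,0,0,0],[0.055,0,0,0.02,0,0,0],[0.055,0,0,0,0,0,0],[0.055,0,0,0,0,0,0]]' 20
python3 - <<'E'
from h import *
plan(.5265,.073,.063,87)
im,d,K,R,t=grab("wrist"); P=pts(d,K,R,t); hsv=cv2.cvtColor(im,cv2.COLOR_BGR2HSV)
for nm,x0,x1,y0,y1 in(("A",.49,.57,.04,.11),("S",.41,.51,-.03,.05)):
    m=(P[...,0]>x0)&(P[...,0]<x1)&(P[...,1]>y0)&(P[...,1]<y1)&(P[...,2]>.059)&(P[...,2]<.09)&(hsv[...,1]>90)
    q=P[m]; print(nm,len(q),cv2.minAreaRect(q[:,:2].astype(np.float32)*1000)) if len(q)>10 else print(nm,0)
cv2.imwrite("pics/w3.png",im)
E
```

```text
time: 8.38
position: [0.5266, 0.0711, 0.123]
tool_rot: [0.084, 3.14, 0.0]
ft_force: [0.1, -0.5, 0.4]
grip_width: 0.628
grip_force: 0.0
t 8.38 p [0.5266 0.0711 0.123 ] yaw 86.9 tilt [-0.001  0.   ] F [ 0.1 -0.5  0.4] w 54.7 gf 0.0
 turn -0.1  shift in final frame mm [ 0.2  1.9 60. ]  in current frame [ 0.2  1.9 60. ] q7 1.28
A 1665 ((529.1759033203125, 73.32292938232422), (27.273386001586914, 45.57365036010742), 87.87872314453125)
S 2992 ((465.287841796875, 14.342373847961426), (31.680831909179688, 61.539283752441406), 73.39022827148438)
```

```bash
python3 -m handwheel '[[0.055,0,0.002,0.03,0,0,0],[0.055,0,0,0.03,0,0,0],[0.055,0,0,0,0,0,0],[0.02,0,0,0,0,0,0],[0.02,0,0,0,0,0,0],[0.02,0,0,0,0,0,0],[0.02,0,0,0,0,0,0],[0.02,0,0,0,0,0,0],[0.02,0,0,0,0,0,0]]' 20
python3 -m handwheel '[[0.02,0,0,-0.05,0,0,0],[0.02,0,0,-0.05,0,0,0],[0.02,0,-0.058,0,0,0,0],[0.02,0,-0.058,0,0,0,0],[0.02,0,-0.058,0,0,0,0],[0.02,0,-0.058,0,0,0,0],[0.02,0,-0.058,0,0,0,0],[0.02,0,-0.058,0,0,0,0],[0.02,0,0,0,0,0,0]]' 20
python3 - <<'E'
from h import *
plan(.467,-.285,.09,87)
E
```

```text
time: 9.55
position: [0.5271, 0.0732, 0.0635]
tool_rot: [0.082, 3.139, 0.0]
ft_force: [-1.1, -0.2, 5.7]
grip_width: 0.342
grip_force: 20.0
time: 10.68
position: [0.5058, -0.2807, 0.1618]
tool_rot: [-0.097, -3.138, 0.004]
ft_force: [-0.9, 0.2, 0.4]
grip_width: 0.341
grip_force: 20.0
t 10.68 p [ 0.5058 -0.2807  0.1618] yaw 86.5 tilt [ 0.002 -0.002] F [-0.9  0.2  0.4] w 29.7 gf 20.0
 turn -0.5  shift in final frame mm [38.5 -6.3 71.8]  in current frame [38.3 -6.5 71.9] q7 1.95
```

```bash
python3 -m handwheel '[[0.02,0.038,-0.005,0,0,0,0],[0.02,0,0,0.035,0,0,0],[0.02,0,0,0.035,0,0,0],[0.055,0,0,0,0,0,0],[0.055,0,0,0,0,0,0],[0.055,0,0,0,0,0,0],[0.055,0,0,0,0,0,0],[0.055,0,0,-0.035,0,0,7],[0.055,0,0,-0.035,0,0,7],[0.055,0,0,0,0,0,0],[0.055,0,0,0,0,0,0]]' 20
python3 - <<'E'
from h import *
plan(.459,.016,.12,73)
E
```

```text
time: 12.05
position: [0.4698, -0.2772, 0.1624]
tool_rot: [-0.463, -3.107, 0.0]
ft_force: [-0.3, 0.2, 0.2]
grip_width: 0.63
grip_force: 0.0
t 12.05 p [ 0.4698 -0.2772  0.1624] yaw 73.1 tilt [ 0. -0.] F [-0.3  0.2  0.2] w 54.8 gf 0.0
 turn 0.1  shift in final frame mm [ 96.1 277.2  42.4]  in current frame [ 95.8 277.3  42.4] q7 1.75
```

```bash
python3 -m handwheel '[[0.055,0.019,0.0555,0,0,0,0],[0.055,0.019,0.0555,0,0,0,0],[0.055,0.019,0.0555,0,0,0,0],[0.055,0.019,0.0555,0,0,0,0],[0.055,0.02,0.0555,0,0,0,0],[0.055,0,0,0.03,0,0,0],[0.055,0,0,0.03,0,0,0],[0.055,0,0,0.03,0,0,0],[0.055,0,0,0,0,0,0],[0.055,0,0,0,0,0,0]]' 20
python3 - <<'E'
from h import *
plan(.459,.016,.058,73)
E
```

```text
time: 13.3
position: [0.4596, 0.0161, 0.073]
tool_rot: [0.464, 3.107, 0.0]
ft_force: [-0.9, 0.1, 0.6]
grip_width: 0.63
grip_force: 0.0
t 13.3 p [0.4596 0.0161 0.073 ] yaw 73.0 tilt [-0.  0.] F [-0.9  0.1  0.6] w 54.8 gf 0.0
 turn 0.0  shift in final frame mm [ 0.5 -0.3 15. ]  in current frame [ 0.5 -0.3 15. ] q7 1.16
```

```bash
python3 -m handwheel '[[0.055,0,0,0.008,0,0,0],[0.055,0,0,0.006,0,0,0],[0.055,0,0,0,0,0,0],[0.055,0,0,0,0,0,0]]' 20; python3 -m handwheel '[[0.02,0,0,0,0,0,0],[0.02,0,0,0,0,0,0],[0.02,0,0,0,0,0,0],[0.02,0,0,0,0,0,0],[0.02,0,0,0,0,0,0],[0.02,0,0,0,0,0,0]]' 25
```

```text
time: 13.8
position: [0.4595, 0.0161, 0.0587]
tool_rot: [0.464, 3.107, -0.0]
ft_force: [0.1, 0.5, -1.0]
grip_width: 0.628
grip_force: 0.0
time: 14.55
position: [0.4595, 0.0162, 0.0587]
tool_rot: [0.464, 3.107, 0.0]
ft_force: [0.2, 0.6, 1.5]
grip_width: 0.363
grip_force: 25.0
```

```bash
python3 -m handwheel '[[0.02,0,0,-0.05,0,0,0],[0.02,0,0,-0.055,0,0,0],[0.02,-0.015,-0.058,0,0,0,0],[0.02,-0.015,-0.058,0,0,0,0],[0.02,-0.015,-0.058,0,0,0,0],[0.02,-0.015,-0.058,0,0,0,0],[0.02,-0.015,-0.058,0,0,0,0],[0.02,0,0,0,0,0,0],[0.02,0,0,0,0,0,0]]' 25
python3 - <<'E'
from h import *
plan(.447,-.286,.095,73)
E
```

```text
time: 15.68
position: [0.4462, -0.2824, 0.163]
tool_rot: [-0.464, -3.106, -0.002]
ft_force: [-0.0, -0.1, -0.5]
grip_width: 0.364
grip_force: 25.0
t 15.68 p [ 0.4462 -0.2824  0.163 ] yaw 73.0 tilt [0.001 0.001] F [-0.  -0.1 -0.5] w 31.7 gf 25.0
 turn -0.0  shift in final frame mm [-1.8 -3.2 68. ]  in current frame [-1.9 -3.3 68. ] q7 1.79
```

```bash
python3 -m handwheel '[[0.02,0,-0.003,0.033,0,0,0],[0.02,0,0,0.033,0,0,0],[0.055,0,0,0,0,0,0],[0.055,0,0,0,0,0,0],[0.055,0,0,0,0,0,0],[0.055,0,0,0,0,0,0],[0.055,0,0,-0.045,0,0,0],[0.055,0,0,-0.05,0,0,0],[0.055,0,0,-0.05,0,0,0],[0.055,0,0.06,-0.02,0,0,0],[0.055,0,0.06,0,0,0,0],[0.055,0,0.06,0,0,0,0]]' 25
python3 - <<'E'
from h import *
plan(.4506,.2977,.28,146)
im,d,K,R,t=grab("side"); P=pts(d,K,R,t); np.savez("side1.npz",im=im,d=d,K=K,R=R,t=t)
q=P[255:365,275:385].reshape(-1,3); q=q[(q[:,2]>.121)&(q[:,2]<.128)]
print("caddy",cv2.minAreaRect(q[:,:2].astype(np.float32)*1000))
a=cv2.resize(im[255:365,275:390],None,fx=4,fy=4,interpolation=cv2.INTER_CUBIC)[:440]
b=cv2.resize(im[120:200,225:310],None,fx=4,fy=4,interpolation=cv2.INTER_CUBIC)
o=np.zeros((440,800,3),np.uint8); o[:,:460]=a; o[:320,460:800]=b; cv2.imwrite("pics/s1.png",o)
E
```

```text
time: 17.18
position: [0.4985, -0.113, 0.2636]
tool_rot: [0.465, 3.104, -0.001]
ft_force: [0.8, -0.4, -0.5]
grip_width: 0.633
grip_force: 0.0
t 17.18 p [ 0.4985 -0.113   0.2636] yaw 73.0 tilt [-0.003  0.   ] F [ 0.8 -0.4 -0.5] w 55.1 gf 0.0
 turn -73.0  shift in final frame mm [-313.7  269.4  -16.4]  in current frame [166.1 378.6 -16.8] q7 1.44
caddy ((476.57611083984375, -283.04437255859375), (175.81045532226562, 157.17868041992188), 8.746903419494629)
```

View pics/s1.png

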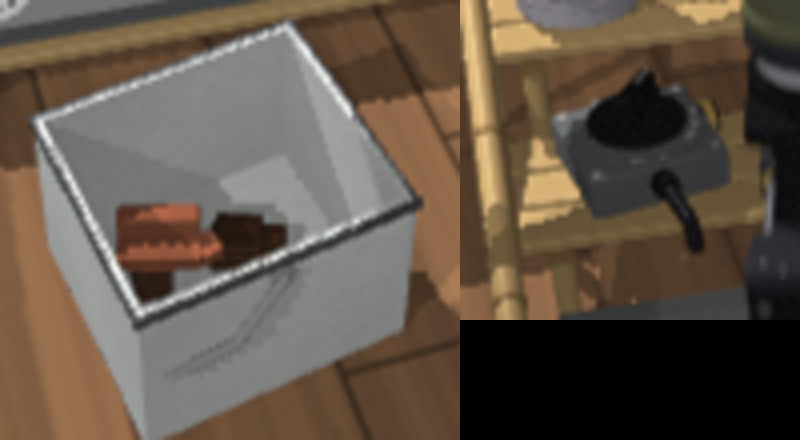

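All three pieces lie in the caddy, which has not moved. Next I check clearance to the watering can and locate the knob.

```bash
python3 - <<'E'
from h import *
for n in("side1","scene0"):
    z=np.load(n+".npz"); P=pts(*[z[k] for k in("d","K","R","t")]).reshape(-1,3)
    k=(P[:,0]>.33)&(P[:,0]<.56)&(P[:,1]>.36)&(P[:,1]<.56)&(P[:,2]>.2)&(P[:,2]<.37); q=P[k]
    for lo,hi in((.2,.235),(.235,.28),(.28,.31),(.31,.36)):
        r=q[(q[:,2]>lo)&(q[:,2]<hi)]
        print(n,lo,[(round(x,2),r[abs(r[:,0]-x)<.01][:,1].min().round(3)) for x in np.arange(.34,.56,.02) if (abs(r[:,0]-x)<.01).sum()>2])
    k=(P[:,0]>.4)&(P[:,0]<.5)&(P[:,1]>.24)&(P[:,1]<.36)&(P[:,2]>.185)&(P[:,2]<.215); q=P[k]
    print(len(q),q.mean(0),cv2.minAreaRect(q[:,:2].astype(np.float32)*1000),cv2.fitLine(q[:,:2].astype(np.float32),2,0,.001,.001).ravel())
E
```

```text
side1 0.2 [(np.float64(0.34), np.float64(0.513)), (np.float64(0.36), np.float64(0.524)), (np.float64(0.38), np.float64(0.445)), (np.float64(0.4), np.float64(0.418)), (np.float64(0.42), np.float64(0.42)), (np.float64(0.44), np.float64(0.42)), (np.float64(0.46), np.float64(0.423)), (np.float64(0.48), np.float64(0.436))]
side1 0.235 [(np.float64(0.38), np.float64(0.446)), (np.float64(0.4), np.float64(0.396)), (np.float64(0.42), np.float64(0.422)), (np.float64(0.44), np.float64(0.419)), (np.float64(0.46), np.float64(0.424)), (np.float64(0.48), np.float64(0.438))]
side1 0.28 [(np.float64(0.38), np.float64(0.449)), (np.float64(0.4), np.float64(0.394)), (np.float64(0.42), np.float64(0.424)), (np.float64(0.44), np.float64(0.419)), (np.float64(0.46), np.float64(0.425)), (np.float64(0.48), np.float64(0.434))]
side1 0.31 [(np.float64(0.4), np.float64(0.398)), (np.float64(0.42), np.float64(0.423)), (np.float64(0.44), np.float64(0.463))]
83 [0.45032806 0.29493221 0.19541201] ((451.9342346191406, 298.47283935546875), (56.95485305786133, 15.047210693359375), 53.78179931640625) [0.61955553 0.7849528
[... 373 characters left out ...]
.44), np.float64(0.421)), (np.float64(0.46), np.float64(0.424)), (np.float64(0.48), np.float64(0.433)), (np.float64(0.5), np.float64(0.461))]
scene0 0.28 [(np.float64(0.4), np.float64(0.397)), (np.float64(0.42), np.float64(0.424)), (np.float64(0.44), np.float64(0.423)), (np.float64(0.46), np.float64(0.424)), (np.float64(0.48), np.float64(0.435)), (np.float64(0.5), np.float64(0.452))]
scene0 0.31 [(np.float64(0.4), np.float64(0.401)), (np.float64(0.42), np.float64(0.42)), (np.float64(0.44), np.float64(0.457))]
118 [0.45684197 0.29686168 0.19483753] ((454.4327392578125, 297.587158203125), (56.269432067871094, 20.97748374938965), 51.942222595214844) [0.5686488  0.8225804  0.45684198 0.29686168]
```

```bash
python3 -m handwheel '[[0.055,0,0.06,-0.01,0,0,0],[0.055,0.04,0.06,-0.01,0,0,0],[0.055,0.04,0.05,0,0,0,-10],[0.055,0,0,0,0,0,-10],[0.055,0,0,0,0,0,-10],[0.055,0,0,0,0,0,-10],[0.055,0,0,0,0,0,-10],[0.055,0,0,0,0,0,-10],[0.055,0,0,0,0,0,-10],[0.055,0,0,0,0,0,-3],[0.055,0,0,0,0,0,0]]' 25
python3 - <<'E'
from h import *
plan(.4506,.2977,.28,146)
im,d,K,R,t=grab("wrist"); cv2.imwrite("pics/w4.png",im); np.savez("w4.npz",im=im,d=d,K=K,R=R,t=t); print(-R.T@t,R[2],R[0],proj([.45,.3,.2],K,R,t))
E
```

```text
time: 18.6
position: [0.4746, 0.06, 0.2814]
tool_rot: [-1.474, 2.774, -0.001]
ft_force: [0.1, -0.3, 0.8]
grip_width: 0.633
grip_force: 0.0
t 18.6 p [0.4746 0.06   0.2814] yaw 146.0 tilt [-0.    -0.001] F [ 0.1 -0.3  0.8] w 55.0 gf 0.0
 turn -0.0  shift in final frame mm [-183.6  152.8    1.4]  in current frame [-183.5  152.9    1.3] q7 2.39
[ 0.430647   -0.00421136  0.44295116] [ 0.15963144  0.23318114 -0.95924155] [-0.82824659  0.56036147 -0.00161426] [463.83530726 364.92582396]
```

View pics/w4.png

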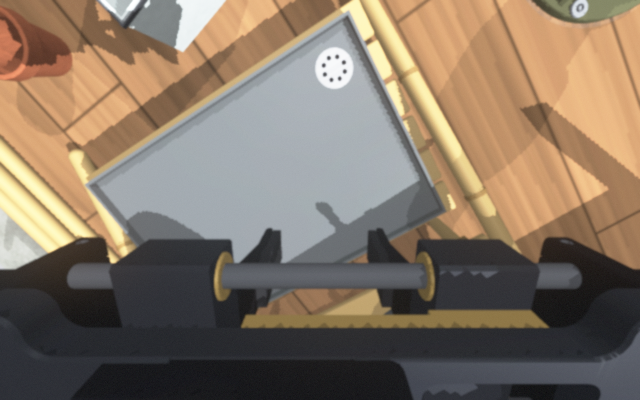

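The wrist view shows the tray clear; the knob is out of its view. I move over the knob.

```bash
python3 -m handwheel '[[0.055,-0.046,0.038,0,0,0,0],[0.055,-0.046,0.038,0,0,0,0],[0.055,-0.046,0.038,0,0,0,0],[0.055,-0.046,0.038,0,0,0,0],[0.055,0,0,0.02,0,0,2],[0.055,0,0,0.02,0,0,0],[0.055,0,0,0,0,0,0],[0.055,0,0,0,0,0,0]]' 25
python3 - <<'E'
from h import *
plan(.452,.298,.181,144)
im,d,K,R,t=grab("side"); P=pts(d,K,R,t).reshape(-1,3)
im2,d2,K2,R2,t2=grab("scene"); P2=pts(d2,K2,R2,t2).reshape(-1,3)
for P in (P,P2):
    k=(P[:,0]>.4)&(P[:,0]<.5)&(P[:,1]>.25)&(P[:,1]<.35)&(P[:,2]>.188)&(P[:,2]<.208); q=P[k]
    if len(q)>5: print(len(q),cv2.minAreaRect(q[:,:2].astype(np.float32)*1000))
o=np.zeros((400,800,3),np.uint8)
for i,(m,c) in enumerate(((im,proj([.45,.3,.2],K,R,t)),(im2,proj([.45,.3,.2],K2,R2,t2)))):
    u,v=int(c[0]),int(c[1]); o[:,400*i:400*i+400]=cv2.resize(m[v-40:v+40,u-40:u+40],(400,400),interpolation=cv2.INTER_CUBIC)
cv2.imwrite("pics/k1.png",o)
E
```

```text
time: 19.65
position: [0.4518, 0.2978, 0.2418]
tool_rot: [-1.425, 2.799, -0.0]
ft_force: [0.2, 0.3, -0.1]
grip_width: 0.632
grip_force: 0.0
t 19.65 p [0.4518 0.2978 0.2418] yaw 144.0 tilt [-0.001 -0.001] F [ 0.2  0.3 -0.1] w 55.0 gf 0.0
 turn -0.0  shift in final frame mm [-0.3  0.  60.8]  in current frame [-0.2  0.1 60.8] q7 1.83
74 ((450.7917175292969, 297.7140197753906), (56.218841552734375, 14.829438209533691), 54.56764221191406)
101 ((454.0575256347656, 298.1071472167969), (55.87134552001953, 18.390342712402344), 52.30823516845703)
```

View pics/k1.png

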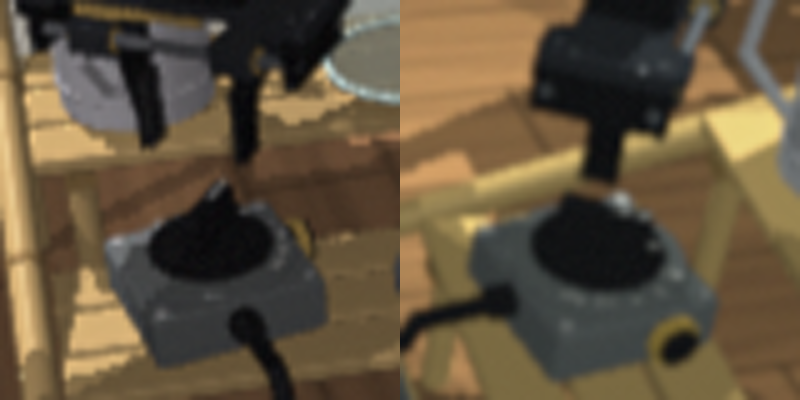

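Both views show the bar under the fingers, between them and roughly square to the closing line. I go down and close.

```bash
python3 -m handwheel '[[0.055,0,0,0.03,0,0,0],[0.055,0,0,0.02,0,0,0],[0.055,0,0,0.01,0,0,0],[0.055,0,0,0,0,0,0],[0.055,0,0,0,0,0,0]]' 40; python3 -m handwheel '[[0.008,0,0,0,0,0,0],[0.008,0,0,0,0,0,0],[0.008,0,0,0,0,0,0],[0.008,0,0,0,0,0,0],[0.008,0,0,0,0,0,0],[0.008,0,0,0,0,0,0],[0.008,0,0,0,0,0,0]]' 50
python3 - <<'E'
from h import *
plan(.452,.298,.181,144); print(ctrl.get_state()["torque"])
E
```

```text
time: 20.38
position: [0.452, 0.2981, 0.182]
tool_rot: [-1.425, 2.798, 0.0]
ft_force: [0.1, -0.3, -0.1]
grip_width: 0.634
grip_force: 0.0
time: 21.25
position: [0.4494, 0.2992, 0.1809]
tool_rot: [1.428, -2.796, -0.004]
ft_force: [-4.1, 3.1, 2.5]
grip_width: 0.167
grip_force: 50.0
t 21.25 p [0.4494 0.2992 0.1809] yaw 144.1 tilt [0.001 0.003] F [-4.1  3.1  2.5] w 14.5 gf 50.0
 turn 0.1  shift in final frame mm [-0.5 -2.8 -0.1]  in current frame [-0.5 -2.8 -0.1] q7 1.81
[0.5975688  1.0697256  0.02614864]
```

```bash
python3 -m handwheel '[[0.008,0,0.003,0,0,0,0],[0.008,0,0,0,0,0,8],[0.008,0,0,0,0,0,8],[0.008,0,0,0,0,0,8],[0.008,0,0,0,0,0,6],[0.008,0,0,0,0,0,0],[0.008,0,0,0,0,0,0]]' 60
python3 - <<'E'
from h import *
plan(.452,.298,.181,75); print(ctrl.get_state()["torque"])
E
```

```text
time: 22.12
position: [0.4481, 0.3008, 0.1809]
tool_rot: [0.658, -3.071, -0.003]
ft_force: [-3.5, 4.3, -0.1]
grip_width: 0.163
grip_force: 60.0
t 22.12 p [0.4481 0.3008 0.1809] yaw 114.2 tilt [0.    0.002] F [-3.5  4.3 -0.1] w 14.2 gf 60.0
 turn 39.2  shift in final frame mm [-4.5 -1.7 -0.1]  in current frame [-2.4 -4.2 -0.1] q7 1.29
[1.10044345 0.83414838 0.08486818]
```

```bash
python3 -m handwheel '[[0.008,0,0,0,0,0,8],[0.008,0,0,0,0,0,8],[0.008,0,0,0,0,0,7],[0.008,0,0,0,0,0,7],[0.008,0,0,0,0,0,5],[0.008,0,0,0,0,0,3],[0.008,0,0,0,0,0,0],[0.008,0,0,0,0,0,0],[0.008,0,0,0,0,0,0]]' 60
python3 - <<'E'
from h import *
plan(.452,.298,.181,75.3); print(ctrl.get_state()["torque"])
im,d,K,R,t=grab("side"); im2,d2,K2,R2,t2=grab("scene")
o=np.zeros((400,800,3),np.uint8)
for i,(m,D,k,r,T) in enumerate(((im,d,K,R,t),(im2,d2,K2,R2,t2))):
    P=pts(D,k,r,T); P=P.reshape(-1,3)
    s=(P[:,0]>.4)&(P[:,0]<.5)&(P[:,1]>.25)&(P[:,1]<.35)&(P[:,2]>.178)&(P[:,2]<.204); q=P[s]
    if len(q)>5: print(len(q),cv2.minAreaRect(q[:,:2].astype(np.float32)*1000))
    c=proj([.45,.3,.2],k,r,T); u,v=int(c[0]),int(c[1]); o[:,400*i:400*i+400]=cv2.resize(m[v-40:v+40,u-40:u+40],(400,400),interpolation=cv2.INTER_CUBIC)
cv2.imwrite("pics/k2.png",o)
E
```

```text
time: 23.25
position: [0.4479, 0.3033, 0.1809]
tool_rot: [-0.375, -3.118, -0.008]
ft_force: [-2.5, 9.4, -2.7]
grip_width: 0.168
grip_force: 60.0
t 23.25 p [0.4479 0.3033 0.1809] yaw 76.3 tilt [0.001 0.005] F [-2.5  9.4 -2.7] w 14.6 gf 60.0
 turn 1.0  shift in final frame mm [-5.3 -4.  -0.1]  in current frame [-5.3 -4.1 -0.1] q7 0.63
[2.11795388 0.57089015 0.20697144]
127 ((454.7204284667969, 290.00927734375), (25.096010208129883, 65.18872833251953), 86.48082733154297)
139 ((459.5346374511719, 297.17950439453125), (55.44509506225586, 30.48882293701172), 5.349695682525635)
```

View pics/k2.png

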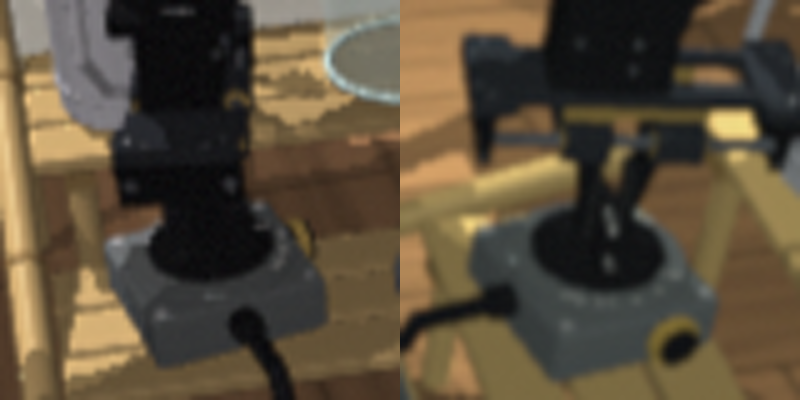

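The right half shows the white pointer line running from about (612,212) to (610,268), turned towards the scene camera. I compute its world angle.

```bash
python3 - <<'E'
from h import *
im,d,K,R,t=grab("scene"); c=proj([.45,.3,.2],K,R,t); u,v=int(c[0]),int(c[1])
C=-R.T@t
def ray(px,py,z):
    p=R.T@np.linalg.inv(K)@[u-40+(px-400)/5,v-40+py/5,1]; return C+p*(z-C[2])/p[2]
a=ray(612,212,.202)
for z in(.202,.175):
    b=ray(610,268,z); print(a.round(4),b.round(4),np.degrees(np.arctan2(*(b-a)[1::-1])).round(1), np.degrees(np.arctan2(b[1]-.2995,b[0]-.4494)).round(1))
for A in(-5,-14,-23): 
    a=np.radians(A); e=np.array([np.cos(a),np.sin(a),0]); 
    print(A,[((proj(np.array([.4494,.2995,0])+e*r+[0,0,z],K,R,t)-[u-40,v-40])*5+[400,0]).round(0) for r,z in((0,.202),(.026,.202),(.036,.175))])
E
```

```text
[0.4632 0.2996 0.202 ] [0.5135 0.2785 0.202 ] -22.8 -18.1
[0.4632 0.2996 0.202 ] [0.4823 0.296  0.175 ] -10.8 -6.1
-5 [array([603., 198.]), array([616., 225.]), array([612., 271.])]
-14 [array([603., 198.]), array([609., 225.]), array([603., 271.])]
-23 [array([603., 198.]), array([602., 224.]), array([593., 270.])]
```

```bash
python3 -m handwheel '[[0.008,0,0,0,0,0,0],[0.008,0,0,0,0,0,0],[0.008,0,0,0,0,0,0],[0.008,0,0,0,0,0,0],[0.008,0,0,0,0,0,0],[0.008,0,0,0,0,0,0],[0.008,0,0,0,0,0,0],[0.008,0,0,0,0,0,0]]' 60
python3 - <<'E'
from h import *
plan(.452,.298,.181,75.3); print(ctrl.get_state()["torque"])
for n in("side","scene"):
    im,d,K,R,t=grab(n)
    for z in (.2015,.1745):
      # white pixels on the dial, cast to plane
      C=-R.T@t; c=proj([.45,.3,z],K,R,t).astype(int)
      for v in range(c[1]-14,c[1]+15):
        for u in range(c[0]-14,c[0]+15):
          p=R.T@np.linalg.inv(K)@[u,v,1]; X=C+p*(z-C[2])/p[2]; r=np.hypot(X[0]-.4494,X[1]-.2995)
          lim=.028 if z>.19 else .040
          if im[v,u].min()>75 and r<lim: print(n,z,u,v,im[v,u].min(),round(r*1000),np.degrees(np.arctan2(X[1]-.2995,X[0]-.4494)).round(0))
print([ctrl.get_state()["torque"][2]])
E
```

```text
time: 24.4
position: [0.4479, 0.3033, 0.1809]
tool_rot: [-0.375, -3.118, -0.008]
ft_force: [-2.4, 9.8, -2.2]
grip_width: 0.162
grip_force: 60.0
t 24.4 p [0.4479 0.3033 0.1809] yaw 76.3 tilt [0.001 0.005] F [-2.4  9.8 -2.2] w 14.1 gf 60.0
 turn 1.0  shift in final frame mm [-5.3 -4.  -0.1]  in current frame [-5.3 -4.1 -0.1] q7 0.63
[2.03714923 0.55053921 0.20965109]
side 0.1745 257 147 90 38 150.0
side 0.1745 256 148 104 40 159.0
side 0.1745 256 149 92 39 168.0
scene 0.2015 414 148 91 20 47.0
scene 0.2015 415 148 89 23 51.0
scene 0.2015 414 149 87 23 35.0
scene 0.2015 415 149 94 25 39.0
scene 0.2015 416 149 93 27 43.0
scene 0.2015 409 151 81 26 -12.0
scene 0.1745 414 148 91 39 120.0
scene 0.1745 414 149 87 35 115.0
scene 0.1745 415 149 94 37 112.0
scene 0.1745 416 150 88 37 103.0
scene 0.1745 417 150 85 40 102.0
scene 0.1745 409 151 81 15 122.0
scene 0.1745 409 152 78 11 106.0
[np.float64(0.216950369569466)]
```

```bash
python3 -c "
from bench import ctrl
print(ctrl.close_job())"
```

```text
the job is handed in; nothing more can be done
None
```

I handed the job in at about 24.6 s with both barks and the pot shard in the upright caddy and the gripper still holding the dial at about 1.2 rad, the third click. That angle is estimated from tool yaw, wrist torque and the pointer in the images; no verdict came back.

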